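Unlock the knife box and hold the key turned

TASK

Take the square-headed key out of the wooden key rack by sliding it along its slot and out of the open front (the wide bit hangs under the rack's plate, so it cannot be lifted straight out), then push it fully home in the keyhole on the lid of the grey steel knife box, working it past the sticky pins, and only then turn it a quarter turn clockwise (seen from above) to its stop. The lock springs back, so finish while still gripping the key and holding it turned, for a helper to open the box. Leave the other key and everything else on the table where it is.

Things in the scene. Friction and masses are not known exactly. Their poses are not given: they have to be found in the camera images.
- key: Key to use: black SQUARE head 12 thick (x) x 32 wide (y) x 36 high, below it a steel neck 7 dia x 12 long, then a flat bit 6 (x) x 18 (y) x 22 long, round nose; 60 g. Hangs bit down, z up. Origin: centre of the head's underside (shoulder); bit ends 34 below it. Alike after a half turn. Starts with x within 0.05 rad of the rack's x; grip the head's broad faces from above.
- rack: Fixed wooden key rack 100 (x) x 156 (y) x 50 high; origin: centre of its underside. Its 6 mm top plate has two slots 10 wide along its x, at y = +36 and -36, closed at x = +18, open at the front edge x = -50. Either key may be in either slot, at x = 0 to 12, head resting on the plate (50 above the table), bit crosswise 6 mm below the plate.
- rack_mouth0 (a point): Open front end of the slot at the rack's y = +36, at the plate's upper face; axes as the rack's (slots run along x, the way out is -x). In the slot a key can be lifted about 5 mm at most; it is free to rise once its origin is 6 mm or more in front of this edge. The space in front is clear.
- rack_mouth1 (a point): The same for the slot at the rack's y = -36.
- knife_box: Fixed grey steel box, 174 (x) x 244 (y) x 95 mm high, with a lid; origin: centre of its underside. A bare-steel square plate 56 mm wide, flush in the lid, holds the keyhole.
- keyhole (a point): Centre of the keyhole at the lid's upper face (95 above the table). Hole 9 (x) x 21 (y) mm, 3 mm chamfer, in a plate 6 thick; the key's width goes along y. Below: the cylinder's slot 7.8 x 19.8, with two sticky pins 14 to 25 mm down that resist with about 5 to 10 N. Home: the head rests on the plate, key origin here. It can turn only within 5 mm of home and cannot be pulled out turned.
- lock (a joint): Turn of the lock cylinder, rad: 0 = at rest (slot lined up with the keyhole, along the point's y axis), grows clockwise seen from above, stop at 1.57. A spring drives it back to 0 (0.03 N m at rest, 0.11 N m at the stop). The key has about 0.1 rad of play in it, so turn the key about 1.6 to 1.7 rad.
- other_key: Another key, with a ROUND black head 34 mm across and a bit 28 mm wide (too wide for the keyhole), in the rack's other slot; leave it. Origin as for the key.
- cup: Clear plastic cup, 84 across, 55 high; a bystander. Origin: underside.
- bowl: Clear plastic bowl, 110 across, 50 high; a bystander. Origin: underside.
- jar: Amber glass jar with a white cap, 56 across, 75 high; a bystander. Origin: underside.
- spreader: White spreader with a square blade, 200 long, lying flat nearer the robot; a bystander. Origin: near its middle, underside.
- cutter: Steel ring cutter, 70 across, 30 high; a bystander. Origin: underside.
- biscuit_tin: Round aluminium tin, 100 across, 45 high; a bystander. Origin: underside.
Not all that is in view belongs to the job. What is shaped like the rack but red is not meant.

How it is judged:
By the outcome, as a careful person would: the job done as asked, in the order asked, and still so for the second after the job is handed in, while the arm keeps its last pose, push and grip.
It also fails if it takes over 54 s, if anything falls off the work surface, if the arm or the gripper's body presses on something with over 40 N, if the wrist force passes 120 N, or if a joint passes its speed limit or range.

ROBOT

A 6-joint arm with a two-finger parallel gripper is mounted at the origin on the work surface. World frame = base frame: x ahead of the robot, y to its left, z up, the work surface at z = 0. Lengths are in m, angles in rad, forces in N, time in s.
With the tool pointing down it reaches from about 0.35 to 0.975 m from the base axis. Payload 4.9 kg.
Tool frame: the origin (TCP) lies at the very end of the fingers, on their centre line; the grasp point (between the pads) lies 19 mm behind it (manip.hold_point_z is the distance from the TCP to the grasp point, in m); z points along the fingers, y is the direction in which the jaws open and shut (so a half turn about z gives the same grasp; the last joint's range is limited). The gripper opens to 85 mm and grips with 20 to 120 N. Pads are 22 mm wide; open, the fingers measure 114 mm over their backs; the gripper's body (76 mm by 85 mm) begins 54 mm behind the grasp point. The pads swing forward as they close: fully open they stand 13 mm farther back than shut.
Start: joints at [1.221, 0.053, 1.613, -0, 1.476, -0.119], TCP at [0.143, 0.608, 0.231] pointing down, gripper open.
Joint ranges: [-3.01, 3.01], [-1.01, 2.22], [0.06, 2.58], [-1.02, 4.17], [0.09, 2.62], [-3.14, 3.14]. Speed limits (rad/s): [2.57, 2.57, 3.14, 3.14, 3.14, 3.14].

INTERFACE

Orientations are given as a unit quaternion [w, x, y, z].
In Python, from plant import monitor, grab_frame, camera_params, ticket, manip gives the robot as it stands.
- The arm moves only by the tool play_rows, never from a script. Its argument "commands" is a list of rows, each an object of numbers: "dx", "dy", "dz": the shift along the tool's x, y, z in cm; "rx", "ry", "rz": the turn, a rotation vector about the tool's x, y, z in rad; "claw": the closure, from 0 (fully open) to 1 (shut). In form: [{"dx": .., "dy": .., "dz": .., "rx": .., "ry": .., "rz": .., "claw": ..}, ...]. A call has 1 to 5 rows; each row is the pose to reach, as a shift and turn from the pose measured when the call began, along the tool's axes at that moment; what a row does not reach only later rows make up. A row lasts 1/10 s, in which the tool goes at most 50 mm and 8.59 degrees, less where a joint would pass 70% of its speed; a pose out of reach is approached as far as the arm can. A call with a gripper value outside its range is refused whole. The fingers move at their own pace and stop on an object; the grip force is fixed at half the most. Time passes only in rows, so rows that repeat a pose let the fingers close. It gives the time, the measured TCP pose, the force and the opening at its end, in the units of the state.
- monitor.state(): the state, without advancing time (a new reading comes with each control period).
- grab_frame(name): name is "side" or "top" or "wrist"; returns the picture (480x640x3 uint8, blue, green, red); there is no depth.
- camera_params(name): a dict with "fx", "fy", "cx", "cy" (pixels), "rvec" (rotation vector, rad) and "tvec" (3), from world to camera coordinates, as OpenCV has them; the wrist camera has in their place "tool_from_camera" (4x4, takes a point from camera to tool coordinates, whose origin is the TCP and whose axes are the flange's). Camera axes: x right, y down, z forward; pixel columns grow to the right and rows downward; lengths in m; the calibration is good to about 2 mm. A picture is of the moment at which its call begins: read the wrist's pose just before it. camera_params takes no time and is no camera call.
- ticket.job_done(): hands the job in, once; it reports no verdict.
The state is a dict: "time": time; "joint_pos": joint angles; "joint_vel": joint speeds; "joint_efforts": joint torques, N m; "tool_pos": TCP position; "tool_rot": TCP orientation; "contact_force": force on the tool from outside, world axes, zero at the start; "ft_torque": the same for the moment, N m; "gripper_width": opening from 0.0 (shut) to 1.0 (fully open).
Only numpy, scipy, OpenCV 4.12 (cv2) and the standard library are available. Lean on these libraries where they do the work, as an engineer would, in place of code of your own. Each camera call takes 0.05 s, during which the arm holds its last target.

## Working session

There is one attempt and no reset: what is moved stays moved. The work goes in short steps, Python scripts to look and compute and a tool call to move; the robot and the scene stay as the last step left them, time stands still between calls to the robot, and variables do not carry over. Pictures are saved under pics/ and viewed, and the job is handed in when it is done.

Besides the shell and the picture viewer there is one more tool, called after ">>>" as a command line: name --argument value ..., lists and objects as JSON in quotes. play_rows: Moves the arm, as the interface text tells. Its arguments: {"type":"object","properties":{"commands":{"type":"array"}},"required":["commands"]}

```bash
ls; mkdir -p pics; python3 - <<'E'
from plant import monitor, grab_frame, camera_params, ticket, manip
import cv2
print(monitor.state()); print(manip.hold_point_z)
for n in ["side","top","wrist"]:
    cv2.imwrite(f"pics/{n}0.png",grab_frame(n)); print(n,camera_params(n))
E
```

```text
pics
{'time': 0.0, 'joint_pos': array([ 1.22100207e+00,  5.33687585e-02,  1.61425916e+00, -1.70699437e-05,
        1.47602224e+00, -1.18983165e-01]), 'joint_vel': array([-0.00111285, -0.00011159,  0.00046108, -0.0002458 , -0.00183653,
        0.00196787]), 'joint_efforts': array([ 9.37729892e-04, -3.93688059e+01, -3.70177889e+01,  6.85137775e-05,
        6.99604323e-03, -1.48270686e-05]), 'tool_pos': array([0.14276127, 0.60784538, 0.23007646]), 'tool_rot': array([-2.30663120e-04,  1.15148674e-01,  9.93347736e-01, -1.00259791e-03]), 'contact_force': array([ 0.21960631, -0.21323334, -0.05982327]), 'ft_torque': array([-0.00870815,  0.03138659,  0.00274377]), 'gripper_width': 0.9973205792271839}
0.0187
side {'fx': 622.9017476667807, 'fy': 622.9017476667807, 'cx': 316.45017941018574, 'cy': 230.4649932390682, 'rvec': array([ 2.16543259, -0.77740233,  0.34198578]), 'tvec': array([-0.51789783,  0.22569209,  1.4344995 ])}
top {'fx': 602.5570059642669, 'fy': 602.5570059642669, 'cx': 318.90439281744676, 'cy': 230.50242457571542, 'rvec': array([ 2.13905429, -2.19281658,  0.08338387]), 'tvec': array([-0.11857992,  0.56129142,  1.37304626])}
wrist {'fx': 394.04603523667544, 'fy': 394.04603523667544, 'cx': 317.3830872525763, 'cy': 239.95410515793935, 'tool_from_camera': array([[ 5.80572811e-04, -9.64654354e-01, -2.63517817e-01,
         6.67924603e-02],
       [ 9.99999507e-01,  3.47615679e-04,  9.30652617e-04,
        -4.96084243e-04],
       [-8.06155174e-04, -2.63518227e-01,  9.64654080e-01,
        -1.43310968e-01],
       [ 0.00000000e+00,  0.00000000e+00,  0.00000000e+00,
         1.00000000e+00]])}
```

View pics/top0.png

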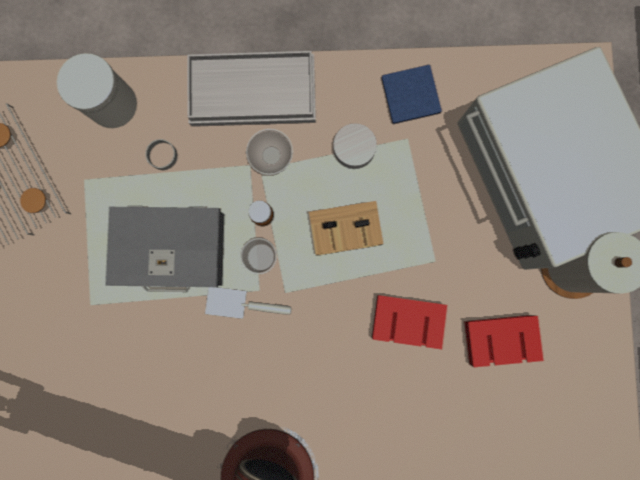

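View pics/side0.png

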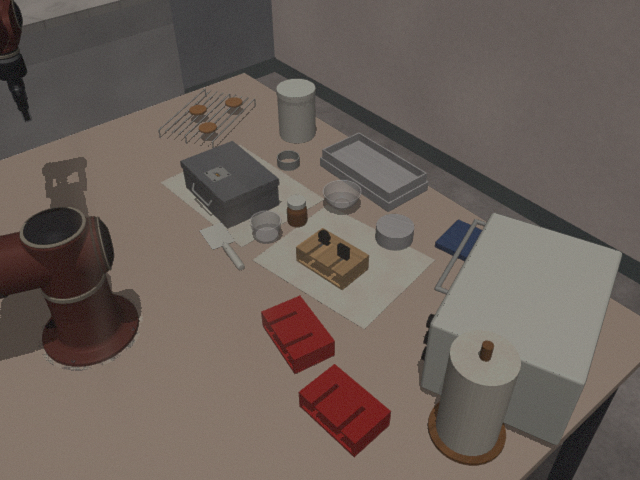

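View pics/wrist0.png

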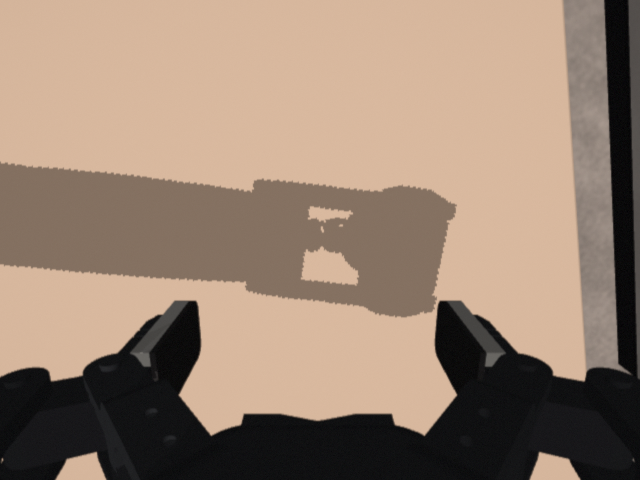

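```bash
cat > h.py <<'E'
import numpy as np, cv2
from plant import monitor, grab_frame, camera_params, manip
from scipy.spatial.transform import Rotation as R
def cam(name, st=None):
    p=camera_params(name)
    if 'rvec' in p:
        Rm=cv2.Rodrigues(np.array(p['rvec']))[0]; c=-Rm.T@p['tvec']; Rcw=Rm.T
    else:
        st=st or monitor.state(); q=st['tool_rot']; Rt=R.from_quat([q[1],q[2],q[3],q[0]]).as_matrix()
        T=p['tool_from_camera']; Rcw=Rt@T[:3,:3]; c=Rt@T[:3,3]+st['tool_pos']
    return p,Rcw,c
def ray(name,uv,z,st=None):
    p,Rcw,c=cam(name,st)
    d=Rcw@np.array([(uv[0]-p['cx'])/p['fx'],(uv[1]-p['cy'])/p['fy'],1])
    return c+d*(z-c[2])/d[2]
def proj(name,P,st=None):
    p,Rcw,c=cam(name,st); q=Rcw.T@(np.array(P)-c)
    return np.array([p['fx']*q[0]/q[2]+p['cx'],p['fy']*q[1]/q[2]+p['cy']])
E
python3 - <<'E'
import cv2,numpy as np
from h import *
t=cv2.imread('pics/top0.png');s=cv2.imread('pics/side0.png')
a=cv2.resize(t[195:265,295:395],None,fx=4,fy=4,interpolation=2)
b=cv2.resize(s[220:290,290:390],None,fx=4,fy=4,interpolation=2)
c=cv2.resize(t[200:300,100:230],None,fx=3,fy=3,interpolation=2)
o=np.zeros((580,800,3),np.uint8);o[:280,:400]=a;o[:280,400:]=b;o[280:580,:390]=c
d=cv2.resize(s[135:235,175:290],None,fx=3,fy=3,interpolation=2);o[280:580,400:745]=d
cv2.imwrite('pics/c0.png',o)
for uv in [(329,225),(362,224)]: print(ray('top',uv,.086))
print(ray('top',(161,262),.095), ray('side',(219,173),.095))
print(ray('side',(324,238),.086),ray('side',(343,251),.086))
E
```

```text
[ 0.564167   -0.15608753  0.086     ]
[ 0.5645092  -0.22930815  0.086     ]
[0.49088343 0.21593791 0.095     ] [0.49472275 0.21531544 0.095     ]
[ 0.54970025 -0.17641581  0.086     ] [ 0.5543753  -0.24229206  0.086     ]
```

View pics/c0.png

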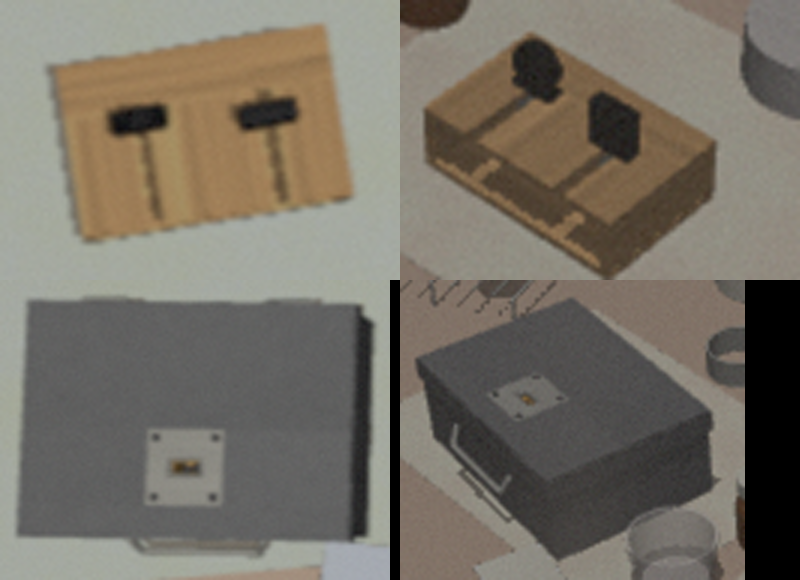

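Candidates: round-headed key at top (329,225) / side (324,238), and square-headed key at top (362,224) / side (343,251). The empty red racks at (410,322) and (505,341) aren't meant. In the side crop the right-hand key is clearly square, and the keyhole is at top (161,262). I'll look at the keyhole first, on the way.

```bash
cat >> h.py <<'E'
def delta(P,yaw,st=None):
    st=st or monitor.state(); q=st['tool_rot']; Rt=R.from_quat([q[1],q[2],q[3],q[0]])
    x=np.array([np.cos(yaw),np.sin(yaw),0]);z=np.array([0,0,-1.]);y=np.cross(z,x)
    Rd=R.from_matrix(np.c_[x,y,z])
    print('d cm',np.round(Rt.inv().apply(np.array(P)-st['tool_pos'])*100,2),'r',np.round((Rt.inv()*Rd).as_rotvec(),4),
     'yaw',round(float(np.arctan2(*Rt.apply([1,0,0])[[1,0]])),4),'pos',np.round(st['tool_pos'],4))
E
python3 -c "
from h import *
delta([.493,.16,.25],1.57)
t=lambda u,v:ray('top',(295+u/4,195+v/4),.05)
for u,v in [(52,66),(325,27),(350,195),(83,238)]: print(t(u,v))
"
```

```text
d cm [-44.34 -35.6   -1.92] r [-1.5000e-03  9.0000e-04  1.3408e+00] yaw 2.9108 pos [0.1428 0.608  0.2304]
[ 0.60009752 -0.1089711   0.05      ]
[ 0.61845037 -0.26544568  0.05      ]
[ 0.52195213 -0.27644942  0.05      ]
[ 0.50132122 -0.12437209  0.05      ]
```

>>> play_rows --commands '[{"dx":-4,"dy":-3.2,"dz":-0.5,"rz":0.12},{"dx":-7.6,"dy":-6.1,"dz":-0.9,"rz":0.25},{"dx":-11.3,"dy":-9.1,"dz":-1.2,"rz":0.38},{"dx":-15,"dy":-12,"dz":-1.5,"rz":0.5},{"dx":-18.5,"dy":-14.8,"dz":-2,"rz":0.62}]'

```text
invalid input
```

```bash
python3 -c "
from h import *
delta([.493,.16,.25],1.57)"
```

```text
d cm [-44.34 -35.6   -1.92] r [-1.5000e-03  9.0000e-04  1.3408e+00] yaw 2.9108 pos [0.1428 0.608  0.2304]
```

All keys are needed in each row.

>>> play_rows --commands '[{"dx":-4,"dy":-3.2,"dz":-0.5,"rx":0,"ry":0,"rz":0.12,"claw":0},{"dx":-7.6,"dy":-6.1,"dz":-0.9,"rx":0,"ry":0,"rz":0.25,"claw":0},{"dx":-11.3,"dy":-9.1,"dz":-1.2,"rx":0,"ry":0,"rz":0.38,"claw":0},{"dx":-15,"dy":-12,"dz":-1.5,"rx":0,"ry":0,"rz":0.5,"claw":0},{"dx":-18.5,"dy":-14.8,"dz":-2,"rx":0,"ry":0,"rz":0.62,"claw":0}]'

```text
time: 0.65
tool_pos: [0.2896, 0.4197, 0.2501]
tool_rot: [0.0, 0.415, 0.91, -0.001]
contact_force: [0.4, 1.3, 0.3]
gripper_width: 1.0
```

```bash
python3 -c "
from h import *
delta([.493,.16,.25],1.57)"
```

```text
d cm [-32.94  -1.68   0.04] r [-0.0017  0.0018  0.7161] yaw 2.2861 pos [0.2896 0.4197 0.2501]
```

>>> play_rows --commands '[{"dx":-4.8,"dy":-0.2,"dz":0,"rx":0,"ry":0,"rz":0.12,"claw":0},{"dx":-9.6,"dy":-0.5,"dz":0,"rx":0,"ry":0,"rz":0.24,"claw":0},{"dx":-14.4,"dy":-0.8,"dz":0,"rx":0,"ry":0,"rz":0.36,"claw":0},{"dx":-19.2,"dy":-1,"dz":0,"rx":0,"ry":0,"rz":0.48,"claw":0},{"dx":-24,"dy":-1.2,"dz":0,"rx":0,"ry":0,"rz":0.6,"claw":0}]'

```text
time: 1.15
tool_pos: [0.4387, 0.2289, 0.2502]
tool_rot: [0.0, 0.667, 0.745, -0.001]
contact_force: [0.1, 0.6, 0.1]
gripper_width: 1.0
```

```bash
python3 -c "
from h import *
delta([.493,.16,.25],1.57)"
```

```text
d cm [-7.44  4.64  0.03] r [-0.0009  0.002   0.1111] yaw 1.6811 pos [0.4387 0.2289 0.2502]
```

>>> play_rows --commands '[{"dx":-3.7,"dy":2.3,"dz":0,"rx":0,"ry":0,"rz":0.06,"claw":0},{"dx":-7.4,"dy":4.6,"dz":0,"rx":0,"ry":0,"rz":0.11,"claw":0},{"dx":-7.4,"dy":4.6,"dz":0,"rx":0,"ry":0,"rz":0.11,"claw":0},{"dx":-7.4,"dy":4.6,"dz":0,"rx":0,"ry":0,"rz":0.11,"claw":0}]'

```text
time: 1.55
tool_pos: [0.4925, 0.1598, 0.2497]
tool_rot: [-0.0, 0.708, 0.707, -0.001]
contact_force: [-0.6, 0.5, -0.5]
gripper_width: 1.001
```

```bash
python3 - <<'E'
from h import *
import json
st=monitor.state(); im=grab_frame('wrist'); cv2.imwrite('pics/w1.png',im)
json.dump({k:list(map(float,np.atleast_1d(v))) for k,v in st.items()},open('w1.json','w'))
delta([.493,.16,.25],1.57,st); print(np.abs(st['joint_vel']).max(),st['joint_pos'])
E
```

```text
d cm [ 0.02  0.05 -0.03] r [-0.0022  0.0018 -0.0005] yaw 1.5695 pos [0.4925 0.1598 0.2497]
0.042045105648960704 [ 1.70715648e-01 -2.15846859e-01  1.83531384e+00 -1.35911119e-03
  1.52456244e+00  1.72105408e-01]
```

View pics/w1.png

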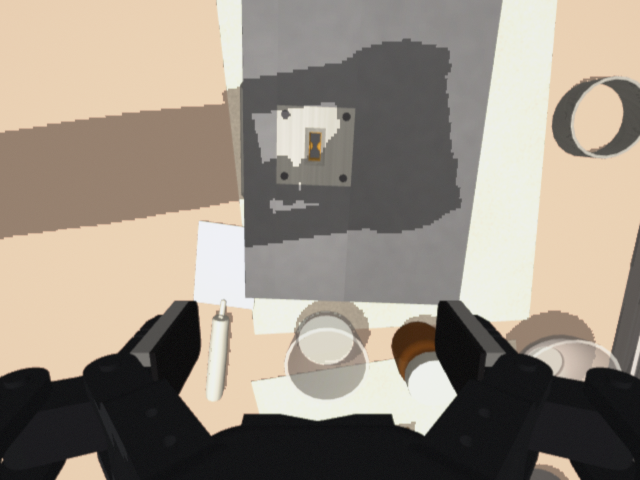

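```bash
python3 - <<'E'
from h import *
im=cv2.imread('pics/w1.png'); cv2.imwrite('pics/w1c.png',cv2.resize(im[95:195,265:365],None,fx=6,fy=6,interpolation=0))
E
```

```text
(no output)
```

View pics/w1c.png

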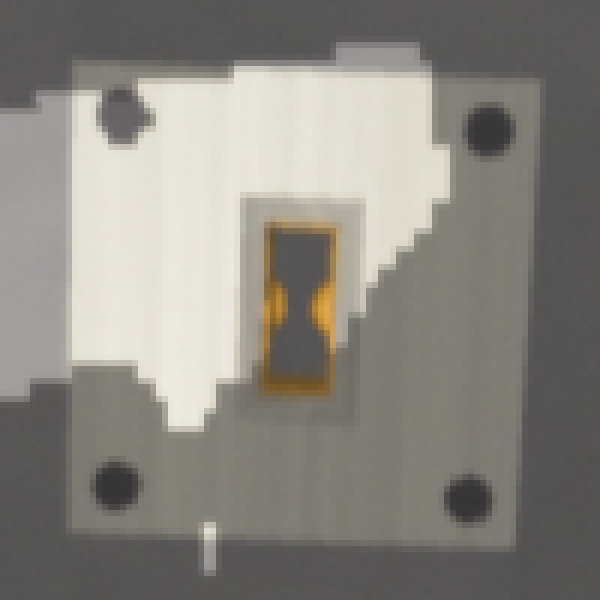

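```bash
python3 - <<'E'
from h import *
import json
st=json.load(open('w1.json')); st={k:np.array(v) for k,v in st.items()}
f=lambda u,v,z=.095: ray('wrist',(265+u/6-.5,95+v/6-.5),z,st)
for name,pts in [('plate',[(73,62),(542,78),(514,549),(67,531)]),('screw',[(122,114),(490,130),(468,500),(116,486)]),('chamf',[(241,197),(366,199),(355,426),(232,416)])]:
    P=np.array([f(*p)[:2] for p in pts]); print(name,P.mean(0)); 
    d=P-np.roll(P,-1,0); print(np.linalg.norm(d,axis=1)*1000,[round(float((np.arctan2(a[1],a[0])+np.pi/4)%(np.pi/2)-np.pi/4),4) for a in d])
# lid edge right/left
from math import atan2
g=lambda u,v: ray('wrist',(u,v),.095,st)[:2]
for a,b in [((243,0),(246,298)),((500,0),(460,303)),((246,298),(460,303))]:
    d=g(*b)-g(*a); print(g(*a),g(*b),(atan2(d[1],d[0])+np.pi/4)%(np.pi/2)-np.pi/4)
E
```

```text
plate [0.4897784  0.21598905]
[56.09226688 56.3465598  56.28379439 55.93329327] [-0.0332, -0.0382, -0.0406, -0.0416]
screw [0.48978217 0.21596151]
[44.27147592 44.27906959 44.0892199  44.38220843] [-0.0423, -0.0436, -0.04, -0.0395]
chamf [0.48971898 0.21600932]
[15.15020944 27.14979587 15.31907459 26.16979517] [-0.0162, -0.0456, -0.0805, -0.052]
[0.44211342 0.31176009] [0.43357917 0.09531503] -0.039408797203790646
[0.61464971 0.31150733] [0.60879056 0.09095034] -0.026559012216613942
[0.43357917 0.09531503] [0.60879056 0.09095034] -0.024905887964251083
```

```bash
python3 -c "
from h import *
delta([.57,-.27,.22],1.69)"
```

```text
d cm [-43.06   7.78   3.05] r [-0.0019  0.0016 -0.1189] yaw 1.5711 pos [0.4921 0.1606 0.2499]
```

>>> play_rows --commands '[{"dx":-4.8,"dy":0.9,"dz":0,"rx":0,"ry":0,"rz":-0.02,"claw":0},{"dx":-9.6,"dy":1.8,"dz":0,"rx":0,"ry":0,"rz":-0.04,"claw":0},{"dx":-14.4,"dy":2.7,"dz":0,"rx":0,"ry":0,"rz":-0.06,"claw":0},{"dx":-19.2,"dy":3.5,"dz":0.5,"rx":0,"ry":0,"rz":-0.08,"claw":0},{"dx":-24,"dy":4.4,"dz":1,"rx":0,"ry":0,"rz":-0.1,"claw":0}]'

```text
time: 2.1
tool_pos: [0.5362, -0.0793, 0.2405]
tool_rot: [0.0, 0.669, 0.743, -0.001]
contact_force: [-0.2, 0.4, -0.9]
gripper_width: 1.004
```

```bash
python3 -c "
from h import *
delta([.57,-.27,.22],1.69)"
```

```text
d cm [-19.31   1.38   2.08] r [-0.0009  0.0015 -0.0148] yaw 1.6752 pos [ 0.5362 -0.0793  0.2405]
```

>>> play_rows --commands '[{"dx":-4.8,"dy":0.3,"dz":0.5,"rx":0,"ry":0,"rz":-0.01,"claw":0},{"dx":-9.6,"dy":0.6,"dz":1,"rx":0,"ry":0,"rz":-0.01,"claw":0},{"dx":-14.4,"dy":1,"dz":1.5,"rx":0,"ry":0,"rz":-0.015,"claw":0},{"dx":-19.3,"dy":1.4,"dz":2.1,"rx":0,"ry":0,"rz":-0.015,"claw":0},{"dx":-19.3,"dy":1.4,"dz":2.1,"rx":0,"ry":0,"rz":-0.015,"claw":0}]'

```text
time: 2.6
tool_pos: [0.5702, -0.2726, 0.218]
tool_rot: [-0.0, 0.665, 0.747, -0.002]
contact_force: [0.1, 0.3, 0.8]
gripper_width: 1.002
```

```bash
python3 - <<'E'
from h import *
import json
st=monitor.state(); im=grab_frame('wrist'); cv2.imwrite('pics/w2.png',im)
json.dump({k:list(map(float,np.atleast_1d(v))) for k,v in st.items()},open('w2.json','w'))
delta([.57,-.27,.22],1.69,st); print(np.abs(st['joint_vel']).max(),st['joint_pos'])
E
```

```text
d cm [ 0.26  0.01 -0.2 ] r [-0.0029  0.0013 -0.0022] yaw 1.6878 pos [ 0.5702 -0.2726  0.218 ]
0.06225338370245395 [-0.5623896   0.07842944  1.60832618 -0.00288018  1.45629995 -0.67907334]
```

View pics/w2.png

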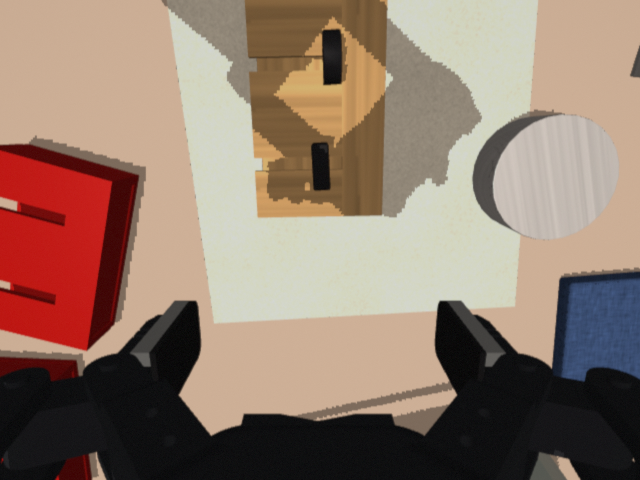

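The square key is the nearer one at (320,166), the round key is at (332,57). The rack front is toward image left (world −x).

```bash
python3 - <<'E'
from h import *
im=cv2.imread('pics/w2.png'); cv2.imwrite('pics/w2c.png',cv2.resize(im[125:225,250:390],None,fx=5,fy=5,interpolation=0))
E
```

```text
(no output)
```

View pics/w2c.png

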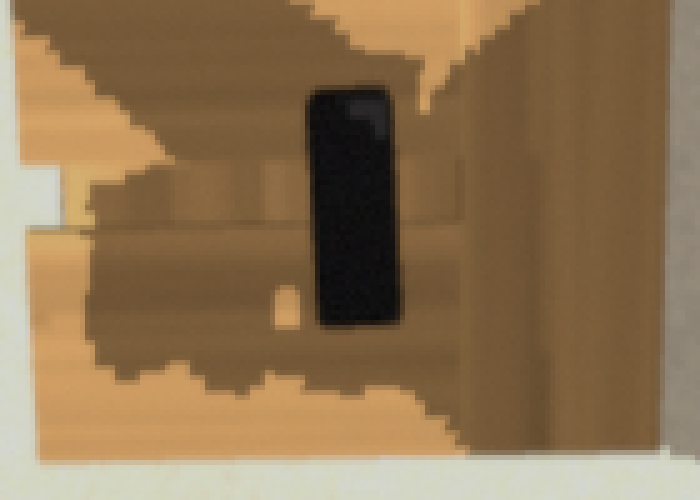

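```bash
python3 - <<'E'
from h import *
import json
st=json.load(open('w2.json')); st={k:np.array(v) for k,v in st.items()}
f=lambda u,v,z: ray('wrist',(250+u/5-.5,125+v/5-.5),z,st)[:2]
an=lambda a,b:round(float(np.mod(np.arctan2(*(b-a)[::-1])+np.pi/4,np.pi/2)-np.pi/4),4)
A,B,C,D=[f(*p,.086) for p in [(307,92),(390,88),(403,322),(316,326)]]
print('top',A,B,C,D,'mid',(A+B+C+D)/4,'len',np.linalg.norm(A-D),np.linalg.norm(D-C),an(A,D),an(B,C),an(D,C))
e=(C+D)/2; u=((A+B)/2-e); u/=np.linalg.norm(u); print('centre',e+u*.016)
print('rack front',an(f(13,0,.05),f(38,462,.05)),'side',an(f(38,462,.05),f(668,452,.05)),'slot',an(f(25,230,.05),f(460,225,.05)), an(f(20,165,.05),f(460,158,.05)))
print('corners',f(38,462,.05),f(668,452,.05),'mouth',(f(20,165,.05)+f(25,230,.05))/2)
print('slot w',np.linalg.norm(f(20,165,.05)-f(25,230,.05)))
E
```

```text
top [ 0.5582581  -0.21429264] [ 0.56937514 -0.21244789] [ 0.57512186 -0.24375874] [ 0.56310327 -0.24574845] mid [ 0.56646459 -0.22906193] len 0.03182676898606963 0.012182180094475097 0.1528 0.1815 0.1641
centre [ 0.5664502  -0.22897665]
rack front 0.1302 side 0.1344 slot 0.1292 0.1334
corners [ 0.52114894 -0.27798729] [ 0.62172129 -0.26438366] mouth [ 0.51551491 -0.23637243]
slot w 0.009969418396379569
```

```bash
python3 -c "
from h import *
delta([.5665,-.2292,.056],1.715)"
```

```text
d cm [ 4.11  0.15 16.25] r [-0.0024 -0.0002 -0.0256] yaw 1.6894 pos [ 0.5702 -0.2702  0.2185]
```

>>> play_rows --commands '[{"dx":2.5,"dy":0.1,"dz":1,"rx":-0.002,"ry":0,"rz":-0.02,"claw":0},{"dx":4.1,"dy":0.15,"dz":4,"rx":-0.002,"ry":0,"rz":-0.026,"claw":0},{"dx":4.1,"dy":0.15,"dz":8,"rx":-0.002,"ry":0,"rz":-0.026,"claw":0},{"dx":4.1,"dy":0.15,"dz":11,"rx":-0.002,"ry":0,"rz":-0.026,"claw":0},{"dx":4.1,"dy":0.15,"dz":11,"rx":-0.002,"ry":0,"rz":-0.026,"claw":0}]'

```text
time: 3.15
tool_pos: [0.5634, -0.2247, 0.1032]
tool_rot: [-0.005, 0.653, 0.757, -0.001]
contact_force: [-0.4, 0.7, -0.8]
gripper_width: 1.002
```

```bash
python3 - <<'E'
from h import *
delta([.5665,-.2292,.056],1.715)
im=grab_frame('wrist'); cv2.imwrite('pics/w3.png',im)
E
```

```text
d cm [-0.52  0.27  4.71] r [-0.0084 -0.0068  0.0039] yaw 1.7188 pos [ 0.5634 -0.2247  0.1032]
```

View pics/w3.png

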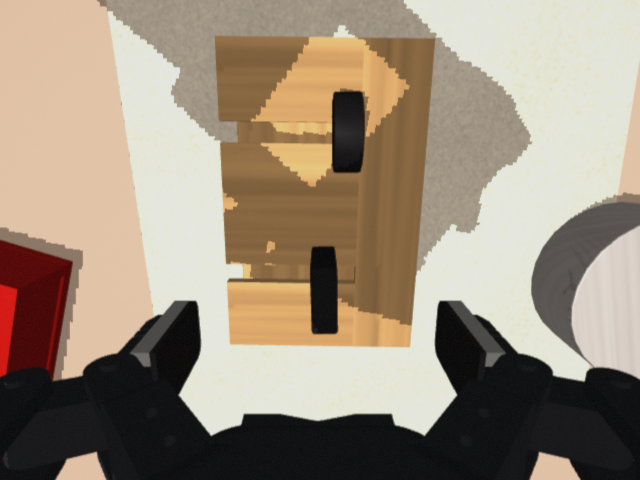

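>>> play_rows --commands '[{"dx":-0.5,"dy":0.27,"dz":0,"rx":-0.008,"ry":-0.007,"rz":0.004,"claw":0},{"dx":-0.5,"dy":0.27,"dz":1.5,"rx":-0.008,"ry":-0.007,"rz":0.004,"claw":0},{"dx":-0.5,"dy":0.27,"dz":3,"rx":-0.008,"ry":-0.007,"rz":0.004,"claw":0},{"dx":-0.5,"dy":0.27,"dz":4,"rx":-0.008,"ry":-0.007,"rz":0.004,"claw":0},{"dx":-0.5,"dy":0.27,"dz":4,"rx":-0.008,"ry":-0.007,"rz":0.004,"claw":0}]'

```text
time: 3.7
tool_pos: [0.5668, -0.2298, 0.0636]
tool_rot: [0.0, 0.655, 0.756, -0.0]
contact_force: [-0.7, 0.9, -0.7]
gripper_width: 0.997
```

```bash
python3 - <<'E'
from h import *
delta([.5665,-.2292,.056],1.715)
im=grab_frame('wrist'); cv2.imwrite('pics/w4.png',im)
E
```

```text
d cm [ 0.06 -0.02  0.76] r [-0.      0.0005 -0.0009] yaw 1.7141 pos [ 0.5668 -0.2298  0.0636]
```

View pics/w4.png

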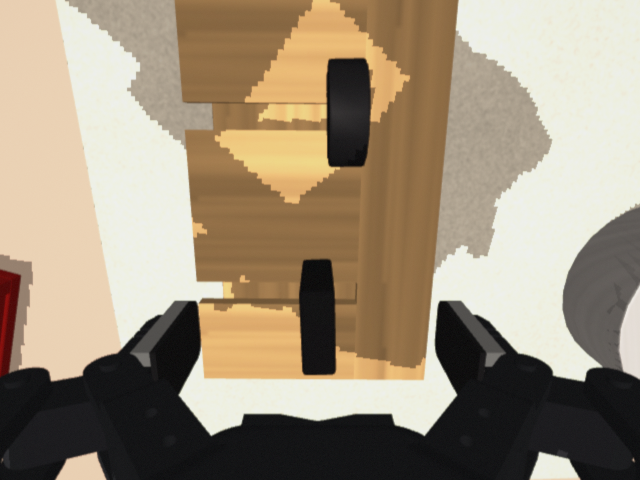

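The key head (300–336, 260–375) is centred between the pads (200, 437). Next: descend and close.

>>> play_rows --commands '[{"dx":0.06,"dy":-0.02,"dz":0.75,"rx":0,"ry":0,"rz":0,"claw":0},{"dx":0.06,"dy":-0.02,"dz":0.75,"rx":0,"ry":0,"rz":0,"claw":0.5},{"dx":0.06,"dy":-0.02,"dz":0.75,"rx":0,"ry":0,"rz":0,"claw":0.75},{"dx":0.06,"dy":-0.02,"dz":0.75,"rx":0,"ry":0,"rz":0,"claw":1},{"dx":0.06,"dy":-0.02,"dz":0.75,"rx":0,"ry":0,"rz":0,"claw":1}]'

```text
time: 4.25
tool_pos: [0.5675, -0.2298, 0.0577]
tool_rot: [0.001, 0.655, 0.756, 0.0]
contact_force: [0.3, 0.3, -0.6]
gripper_width: 0.33
```

>>> play_rows --commands '[{"dx":0,"dy":0,"dz":0,"rx":0,"ry":0,"rz":0,"claw":1},{"dx":0,"dy":0,"dz":0,"rx":0,"ry":0,"rz":0,"claw":1},{"dx":0,"dy":0,"dz":0,"rx":0,"ry":0,"rz":0,"claw":1}]'

```text
time: 4.55
tool_pos: [0.5678, -0.2299, 0.0581]
tool_rot: [0.002, 0.655, 0.756, 0.0]
contact_force: [-0.2, -0.4, 0.6]
gripper_width: 0.13
```

```bash
python3 - <<'E'
from h import *
delta([.5665,-.2292,.056],1.715)
s=monitor.state(); print(s['contact_force'],s['ft_torque'],s['gripper_width'])
im=grab_frame('wrist'); cv2.imwrite('pics/w5.png',im)
E
```

```text
d cm [ 0.09 -0.12  0.21] r [ 0.0027  0.0025 -0.0009] yaw 1.7141 pos [ 0.5678 -0.2299  0.0581]
[-0.18679895 -0.40215733  0.56021642] [-0.00439261 -0.01844341  0.00504177] 0.12980029003793175
```

View pics/w5.png

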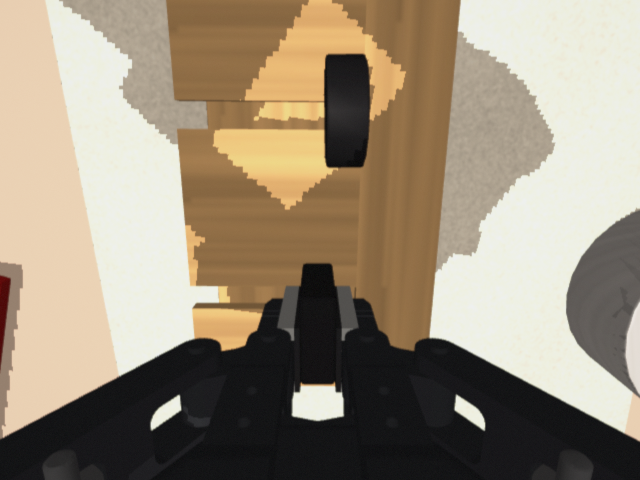

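>>> play_rows --commands '[{"dx":0,"dy":0,"dz":-0.2,"rx":0,"ry":0,"rz":0,"claw":1},{"dx":0,"dy":-0.6,"dz":-0.2,"rx":0,"ry":0,"rz":0,"claw":1},{"dx":0.02,"dy":-1.6,"dz":-0.2,"rx":0,"ry":0,"rz":0,"claw":1},{"dx":0.03,"dy":-2.6,"dz":-0.2,"rx":0,"ry":0,"rz":0,"claw":1},{"dx":0.05,"dy":-3.6,"dz":-0.2,"rx":0,"ry":0,"rz":0,"claw":1}]'

```text
time: 5.1
tool_pos: [0.5307, -0.2345, 0.0597]
tool_rot: [0.001, 0.655, 0.756, 0.0]
contact_force: [0.1, -0.2, -0.9]
gripper_width: 0.131
```

```bash
python3 - <<'E'
from h import *
delta([.4907,-.2395,.060],1.715)
s=monitor.state(); print(s['contact_force'],s['ft_torque'],s['gripper_width'])
im=grab_frame('wrist'); cv2.imwrite('pics/w6.png',im)
E
```

```text
d cm [ 0.08 -4.03 -0.04] r [ 0.0019  0.0021 -0.0011] yaw 1.7139 pos [ 0.5307 -0.2345  0.0597]
[ 0.05511488 -0.2294922  -0.88070735] [-0.09086666 -0.01476048 -0.00177312] 0.13124720722484098
```

View pics/w6.png

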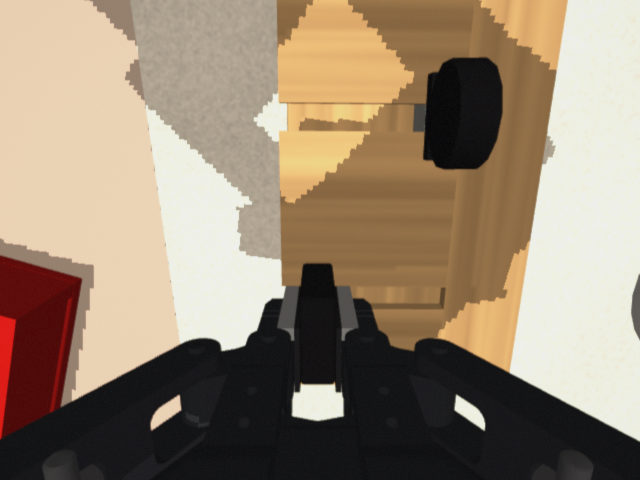

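Sliding freely with the key in the grip. I'll continue out and clear of the mouth.

>>> play_rows --commands '[{"dx":0.02,"dy":-1,"dz":0,"rx":0,"ry":0,"rz":0,"claw":1},{"dx":0.04,"dy":-2,"dz":0,"rx":0,"ry":0,"rz":0,"claw":1},{"dx":0.06,"dy":-3,"dz":0,"rx":0,"ry":0,"rz":0,"claw":1},{"dx":0.08,"dy":-4,"dz":0,"rx":0,"ry":0,"rz":0,"claw":1},{"dx":0.08,"dy":-4.4,"dz":0,"rx":0,"ry":0,"rz":0,"claw":1}]'

```text
time: 5.65
tool_pos: [0.4847, -0.2401, 0.0593]
tool_rot: [0.001, 0.655, 0.756, -0.0]
contact_force: [0.1, 0.2, -0.8]
gripper_width: 0.135
```

```bash
python3 - <<'E'
from h import *
delta([.4898,.2160,.20],np.pi/2-.037)
s=monitor.state(); print(s['contact_force'],s['ft_torque'],s['gripper_width'])
im=grab_frame('side'); cv2.imwrite('pics/s7.png',cv2.resize(im[180:300,240:400],None,fx=5,fy=5))
E
```

```text
d cm [ 45.06   6.97 -14.14] r [0.0003 0.0014 0.1791] yaw 1.7129 pos [ 0.4847 -0.2401  0.0593]
[ 0.08767991  0.24219183 -0.84798223] [-0.05474809 -0.01183509 -0.01566118] 0.13451216269206057
```

View pics/s7.png

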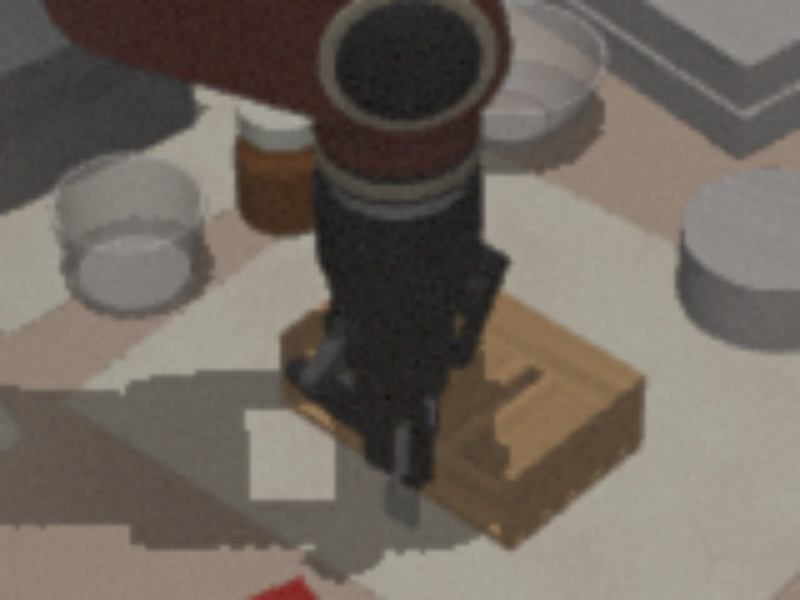

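>>> play_rows --commands '[{"dx":0,"dy":0,"dz":-3,"rx":0,"ry":0,"rz":0,"claw":1},{"dx":0,"dy":0,"dz":-6,"rx":0,"ry":0,"rz":0,"claw":1},{"dx":2,"dy":0.3,"dz":-9,"rx":0,"ry":0,"rz":0.02,"claw":1},{"dx":5,"dy":0.8,"dz":-12,"rx":0,"ry":0,"rz":0.04,"claw":1},{"dx":9,"dy":1.4,"dz":-14,"rx":0,"ry":0,"rz":0.06,"claw":1}]'

```text
time: 6.2
tool_pos: [0.4867, -0.1492, 0.2022]
tool_rot: [0.003, 0.679, 0.734, 0.0]
contact_force: [0.9, -0.1, 0.4]
gripper_width: 0.131
```

>>> play_rows --commands '[{"dx":4,"dy":0.6,"dz":0,"rx":0,"ry":0,"rz":0.02,"claw":1},{"dx":8,"dy":1.2,"dz":0,"rx":0,"ry":0,"rz":0.04,"claw":1},{"dx":12,"dy":1.8,"dz":0,"rx":0,"ry":0,"rz":0.06,"claw":1},{"dx":16,"dy":2.4,"dz":0,"rx":0,"ry":0,"rz":0.08,"claw":1},{"dx":20,"dy":3,"dz":0,"rx":0,"ry":0,"rz":0.1,"claw":1}]'

```text
time: 6.7
tool_pos: [0.5009, 0.0543, 0.2019]
tool_rot: [0.003, 0.715, 0.699, 0.001]
contact_force: [0.3, -0.0, -0.3]
gripper_width: 0.131
```

```bash
python3 - <<'E'
from h import *
delta([.4898,.2160,.18],np.pi/2-.037)
s=monitor.state(); print(s['contact_force'],s['ft_torque'],s['gripper_width'])
E
```

```text
d cm [16.15 -1.48  2.14] r [0.0052 0.003  0.0153] yaw 1.5491 pos [0.5009 0.0543 0.2019]
[ 0.30808264 -0.0489328  -0.34053779] [-0.00491684 -0.02447313 -0.03749344] 0.13132844620119324
```

>>> play_rows --commands '[{"dx":4,"dy":-0.4,"dz":0,"rx":0.001,"ry":0.001,"rz":0.005,"claw":1},{"dx":8,"dy":-0.8,"dz":0,"rx":0.003,"ry":0.002,"rz":0.01,"claw":1},{"dx":12,"dy":-1.2,"dz":1,"rx":0.005,"ry":0.003,"rz":0.015,"claw":1},{"dx":16.1,"dy":-1.48,"dz":2.1,"rx":0.005,"ry":0.003,"rz":0.015,"claw":1},{"dx":16.1,"dy":-1.48,"dz":2.1,"rx":0.005,"ry":0.003,"rz":0.015,"claw":1}]'

```text
time: 7.2
tool_pos: [0.4881, 0.2192, 0.1786]
tool_rot: [-0.001, 0.718, 0.696, -0.001]
contact_force: [0.2, -0.9, 0.2]
gripper_width: 0.127
```

```bash
python3 - <<'E'
from h import *
s=monitor.state(); im=grab_frame('wrist');cv2.imwrite('pics/w8.png',im)
delta([.4898,.2160,.15],np.pi/2-.037,s)
print(s['contact_force'],s['ft_torque'],s['gripper_width'])
im=grab_frame('side'); cv2.imwrite('pics/s8.png',cv2.resize(im[80:240,130:330],None,fx=4,fy=4))
E
```

```text
d cm [-0.32  0.19  2.86] r [-0.0027 -0.0008  0.0058] yaw 1.5396 pos [0.4881 0.2192 0.1786]
[ 0.15243817 -0.93584873  0.17081863] [-0.03067688  0.01609238  0.02912955] 0.12674605253270857
```

View pics/w8.png

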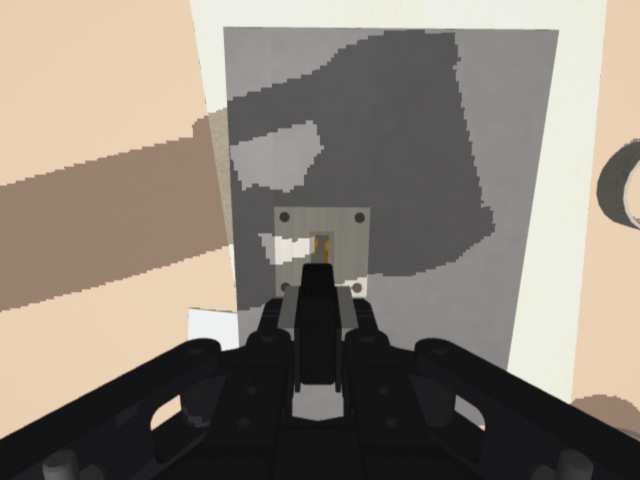

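View pics/s8.png

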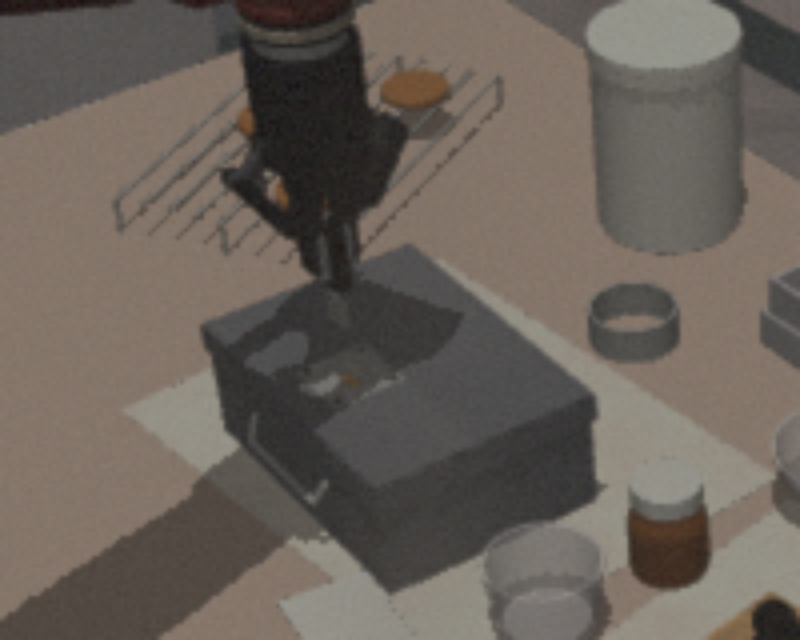

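```bash
python3 - <<'E'
from h import *
s=monitor.state()
im=cv2.imread('pics/w8.png')
g=cv2.cvtColor(im,cv2.COLOR_BGR2GRAY)
# screws
pts=[]
for (u,v) in [(285,217),(360,217),(357,287),(286,287)]:
    w=g[v-7:v+8,u-7:u+8].astype(float); m=w<85; ys,xs=np.nonzero(m); pts.append((u-7+xs.mean(),v-7+ys.mean())); print(m.sum(),pts[-1])
P=np.array([ray('wrist',p,.095,s)[:2] for p in pts]); print(P,P.mean(0),(P[0]+P[1])/2)
for a,b in [(0,1),(1,2),(3,2),(0,3)]: d=P[b]-P[a]; print(np.hypot(*d),(np.arctan2(d[1],d[0])+np.pi/4)%(np.pi/2)-np.pi/4)
p=camera_params('wrist');T=np.linalg.inv(p['tool_from_camera'])
for x,z in [(0.0165,-.028),(-.0155,-.028),(0.0165,.008)]:
    q=T@[x,0,z,1]; print(p['fx']*q[0]/q[2]+p['cx'],p['fy']*q[1]/q[2]+p['cy'])
cv2.imwrite('pics/w8c.png',cv2.resize(im[200:400,260:380],None,fx=3,fy=3,interpolation=0))
E
```

```text
76 (np.float64(284.0921052631579), np.float64(216.56578947368422))
81 (np.float64(359.41975308641975), np.float64(217.25925925925927))
0 (np.float64(nan), np.float64(nan))
119 (np.float64(287.1512605042017), np.float64(288.74789915966386))
[[0.47017531 0.23515365]
 [0.5146648  0.23322974]
 [       nan        nan]
 [0.46950106 0.18937256]] [nan nan] [0.49242005 0.2341917 ]
0.0445310635184818 -0.04321725770910345
nan nan
nan nan
0.04578605495462582 -0.014726713301597805
317.80744465708267 295.99691920564476
317.7253906685634 384.0657379498954
317.74820411775374 260.29328060572726<stdin>:8: RuntimeWarning: Mean of empty slice.
  ret = ret.dtype.type(ret / rcount)
```

View pics/w8c.png

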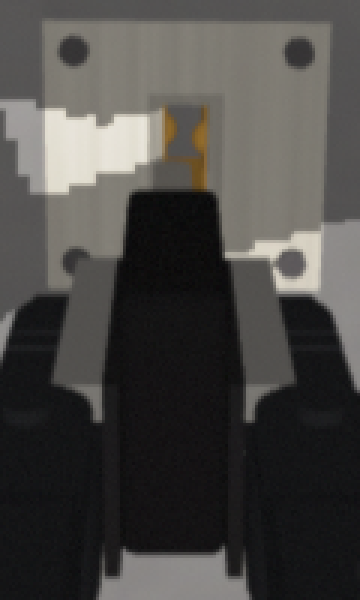

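```bash
python3 - <<'E'
from h import *
delta([.4898,.2160,.15],np.pi/2-.037)
s=monitor.state(); print(s['time'],np.abs(s['joint_vel']).max())
im=grab_frame('wrist');cv2.imwrite('pics/w9.png',im)
g=cv2.cvtColor(im,cv2.COLOR_BGR2GRAY)
pts=[]
for (u,v) in [(285,217),(360,217)]:
    w=g[v-9:v+10,u-9:u+10].astype(float); m=w<90; ys,xs=np.nonzero(m); pts.append((u-9+xs.mean(),v-9+ys.mean())); print(m.sum(),pts[-1])
P=np.array([ray('wrist',p,.095,s)[:2] for p in pts]); d=P[1]-P[0];n=np.array([-d[1],d[0]])/np.hypot(*d)
print(P,(P[0]+P[1])/2-n*.0221,np.hypot(*d),np.arctan2(d[1],d[0]))
E
```

```text
d cm [-0.02  0.04  3.  ] r [-0.0004  0.0006  0.0024] yaw 1.5362 pos [0.4894 0.2162 0.18  ]
7.3 0.037367619606339504
71 (np.float64(281.32394366197184), np.float64(211.3943661971831))
130 (np.float64(361.0230769230769), np.float64(214.16923076923078))
[[0.46872153 0.23831166]
 [0.51562199 0.23505897]] [0.49064273 0.21463827] 0.047013118483677015 -0.06924209885046632
```

```bash
python3 - <<'E'
from h import *
im=cv2.imread('pics/w9.png')
cv2.imwrite('pics/w9c.png',cv2.resize(im[195:295,260:380],None,fx=6,fy=6,interpolation=0))
E
```

```text
(no output)
```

View pics/w9c.png

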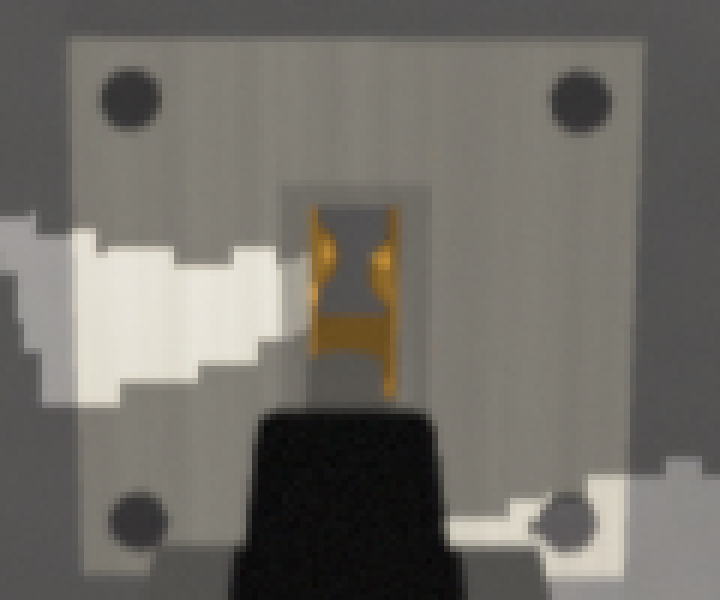

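```bash
python3 - <<'E'
from h import *
s=monitor.state(); print(s['time'],s['tool_pos'])
f=lambda u,v,z=.095: ray('wrist',(260+u/6-.5,195+v/6-.5),z,s)[:2]
P=np.array([f(*p) for p in [(131,100),(581,101),(566,522),(138,521)]]); print(P.mean(0))
for a,b in [(0,1),(1,2),(3,2),(0,3)]: d=P[b]-P[a]; print(np.hypot(*d),(np.arctan2(d[1],d[0])+np.pi/4)%(np.pi/2)-np.pi/4)
print('chamfer top mid',(f(281,186)+f(431,186))/2,f(356,186))
st=s;p,Rcw,c=cam('wrist',st)
print('bit tip left/right at z', (f(307,400,.14)+f(387,400,.14))/2, np.linalg.norm(f(307,400,.14)-f(387,400,.14)))
E
```

```text
7.35 [0.48985749 0.21543732 0.1804573 ]
[0.49037176 0.21473272]
0.044252682796054786 -0.037806431037485155
0.04419474549567246 -0.044549354459463286
0.04419717850183233 -0.038043352677318176
0.04418393497294525 -0.043294742778076545
chamfer top mid [0.49104231 0.2281817 ] [0.49104231 0.2281817 ]
bit tip left/right at z [0.48989017 0.22079528] 0.006541396176762006
```

```bash
python3 - <<'E'
from h import *
delta([.4899,.2154,.143],np.pi/2-.04)
E
```

```text
d cm [-0.    0.    3.75] r [0.0004 0.0004 0.0039] yaw 1.5347 pos [0.4899 0.2154 0.1805]
```

>>> play_rows --commands '[{"dx":0,"dy":0,"dz":1.5,"rx":0,"ry":0,"rz":0.004,"claw":1},{"dx":0,"dy":0,"dz":3,"rx":0,"ry":0,"rz":0.004,"claw":1},{"dx":0,"dy":0,"dz":3.7,"rx":0,"ry":0,"rz":0.004,"claw":1},{"dx":0,"dy":0,"dz":3.7,"rx":0,"ry":0,"rz":0.004,"claw":1},{"dx":0,"dy":0,"dz":3.7,"rx":0,"ry":0,"rz":0.004,"claw":1}]'

```text
time: 7.85
tool_pos: [0.4898, 0.2151, 0.143]
tool_rot: [0.0, 0.721, 0.693, -0.0]
contact_force: [-0.2, -0.5, -1.0]
gripper_width: 0.13
```

```bash
python3 - <<'E'
from h import *
s=monitor.state(); im=grab_frame('wrist')
delta([.4899,.2154,.128],np.pi/2-.04,s); print(s['contact_force'],s['ft_torque'])
delta([.4899,.2154,.128],np.pi/2-.04)
cv2.imwrite('pics/w10c.png',cv2.resize(im[160:310,240:400],None,fx=5,fy=5,interpolation=0)[:600])
E
```

```text
d cm [0.03 0.01 1.5 ] r [-0.0003  0.0006 -0.0008] yaw 1.53 pos [0.4898 0.2151 0.143 ]
[-0.17508036 -0.5302413  -0.97297157] [ 0.01064015 -0.00959659  0.06959316]
d cm [ 0.01 -0.03  1.57] r [ 0.0008  0.0002 -0.0006] yaw 1.5302 pos [0.4902 0.2153 0.1437]
```

View pics/w10c.png

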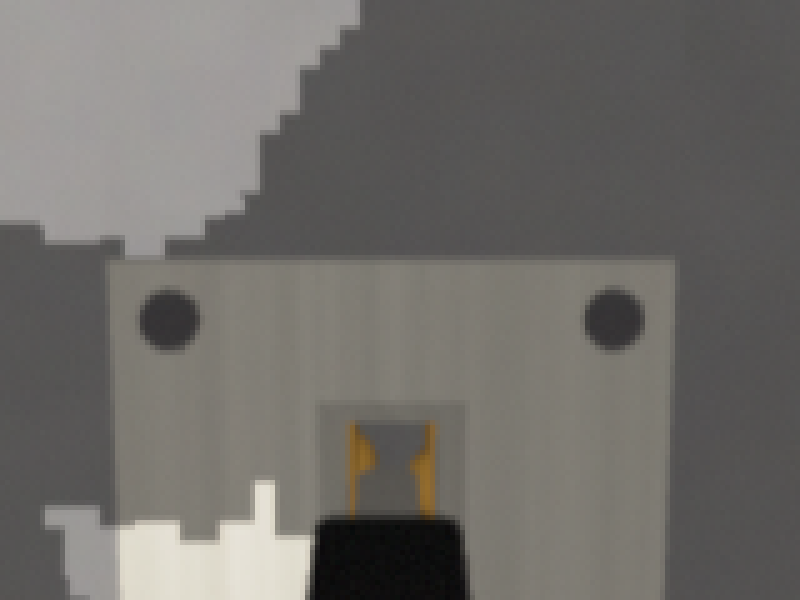

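```bash
python3 - <<'E'
from h import *
s=monitor.state(); s['tool_pos']=np.array([.4900,.2152,.1433])
f=lambda u,v,z=.095: ray('wrist',(240+u/5-.5,160+v/5-.5),z,s)[:2]
P=(f(169,321)+f(614,321))/2; d=f(614,321)-f(169,321); print(np.hypot(*d),np.arctan2(d[1],d[0])); n=np.array([-d[1],d[0]])/np.hypot(*d); print(P-n*.0221)
E
```

```text
0.04435892958722951 -0.04015427809674393
[0.49010789 0.21550074]
```

>>> play_rows --commands '[{"dx":0,"dy":0,"dz":0.6,"rx":0,"ry":0,"rz":0,"claw":1},{"dx":0,"dy":0,"dz":1.2,"rx":0,"ry":0,"rz":0,"claw":1},{"dx":0,"dy":0,"dz":1.6,"rx":0,"ry":0,"rz":0,"claw":1},{"dx":0,"dy":0,"dz":1.6,"rx":0,"ry":0,"rz":0,"claw":1}]'

```text
time: 8.3
tool_pos: [0.4895, 0.2151, 0.1266]
tool_rot: [-0.0, 0.721, 0.693, -0.001]
contact_force: [-0.6, 0.8, -0.3]
gripper_width: 0.131
```

```bash
python3 - <<'E'
from h import *
s=monitor.state(); delta([.4900,.2154,.103],np.pi/2-.04); print(s['contact_force'],s['ft_torque'],s['gripper_width'])
E
```

```text
d cm [0.03 0.05 2.36] r [-0.001   0.0008 -0.0005] yaw 1.5303 pos [0.4895 0.2151 0.1266]
[-0.57765585  0.78396633 -0.33890116] [ 0.03932531  0.02002725 -0.0119945 ] 0.13062562449849358
```

>>> play_rows --commands '[{"dx":0.02,"dy":0.03,"dz":0.4,"rx":0,"ry":0,"rz":0,"claw":1},{"dx":0.02,"dy":0.03,"dz":0.8,"rx":0,"ry":0,"rz":0,"claw":1},{"dx":0.02,"dy":0.03,"dz":1.2,"rx":0,"ry":0,"rz":0,"claw":1},{"dx":0.02,"dy":0.03,"dz":1.2,"rx":0,"ry":0,"rz":0,"claw":1}]'

```text
time: 8.7
tool_pos: [0.4899, 0.2154, 0.1141]
tool_rot: [0.0, 0.721, 0.693, -0.0]
contact_force: [1.2, 0.4, -1.8]
gripper_width: 0.129
```

```bash
python3 - <<'E'
from h import *
s=monitor.state(); delta([.4900,.2154,.103],np.pi/2-.04); print(s['contact_force'],s['ft_torque'],s['gripper_width'])
E
```

```text
d cm [0.   0.01 1.11] r [-0.0005  0.0006 -0.0004] yaw 1.5304 pos [0.4899 0.2154 0.1141]
[ 1.19051407  0.38454701 -1.75857058] [ 0.10552816 -0.16238341 -0.02038884] 0.1287984884272502
```

>>> play_rows --commands '[{"dx":0,"dy":0,"dz":0.4,"rx":0,"ry":0,"rz":0,"claw":1},{"dx":0,"dy":0,"dz":0.8,"rx":0,"ry":0,"rz":0,"claw":1},{"dx":0,"dy":0,"dz":1,"rx":0,"ry":0,"rz":0,"claw":1},{"dx":0,"dy":0,"dz":1,"rx":0,"ry":0,"rz":0,"claw":1}]'

```text
time: 9.1
tool_pos: [0.4903, 0.2153, 0.1035]
tool_rot: [0.0, 0.721, 0.693, 0.0]
contact_force: [3.0, 0.3, -2.7]
gripper_width: 0.133
```

```bash
python3 - <<'E'
from h import *
s=monitor.state(); delta([.4900,.2154,.103],np.pi/2-.04); print(s['contact_force'],s['ft_torque'],s['gripper_width'])
im=grab_frame('wrist');cv2.imwrite('pics/w11.png',im)
im=grab_frame('side'); cv2.imwrite('pics/s11.png',cv2.resize(im[110:210,150:290],None,fx=5,fy=5))
E
```

```text
d cm [ 0.01 -0.03  0.05] r [ 0.0008  0.0004 -0.0006] yaw 1.5302 pos [0.4903 0.2153 0.1035]
[ 2.95457938  0.34870037 -2.66302167] [ 0.14305926 -0.71075349 -0.00914999] 0.13283369701391792
```

View pics/w11.png

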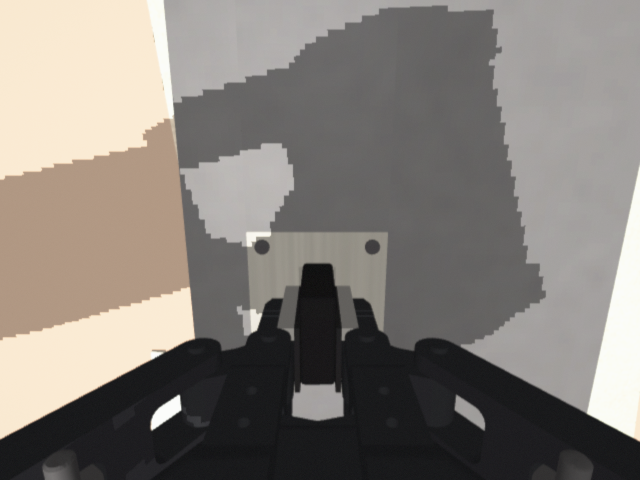

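View pics/s11.png

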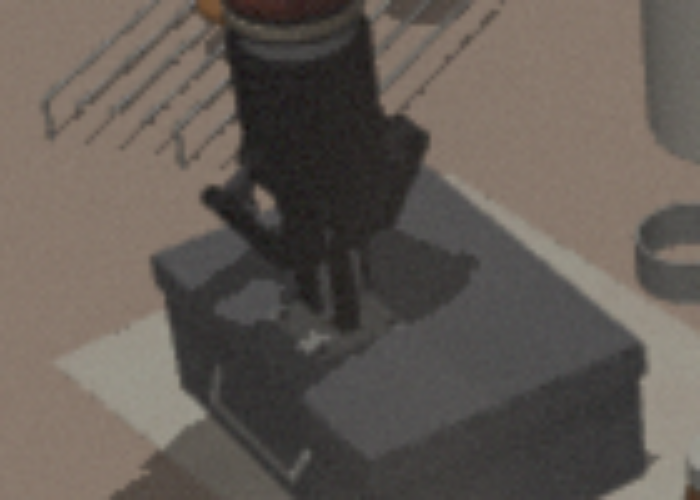

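>>> play_rows --commands '[{"dx":0,"dy":0,"dz":0.15,"rx":0,"ry":0,"rz":0,"claw":1},{"dx":0,"dy":0,"dz":0.3,"rx":0,"ry":0,"rz":0,"claw":1},{"dx":0,"dy":0,"dz":0.3,"rx":0,"ry":0,"rz":0,"claw":1}]'

```text
time: 9.5
tool_pos: [0.4903, 0.2154, 0.103]
tool_rot: [0.0, 0.721, 0.693, -0.0]
contact_force: [-4.5, -1.2, 12.8]
gripper_width: 0.129
```

```bash
python3 - <<'E'
from h import *
s=monitor.state(); delta([.4900,.2154,.103],np.pi/2-.04); print(s['contact_force'],s['ft_torque'],s['gripper_width'],s['joint_efforts'])
im=grab_frame('wrist');cv2.imwrite('pics/w12c.png',cv2.resize(im[225:400,230:410],None,fx=3,fy=3,interpolation=0))
E
```

```text
d cm [ 0.   -0.03  0.  ] r [-0.0003  0.0009 -0.0003] yaw 1.5305 pos [0.4903 0.2154 0.103 ]
[-4.54702772 -1.18372026 12.75362774] [-0.30143871  0.76251662  0.01758593] 0.12892789062525561 [-1.67172491e-01 -2.59880501e+01 -2.99040270e+01  1.35232606e-01
 -1.34625524e+00 -4.28504063e-03]
```

View pics/w12c.png

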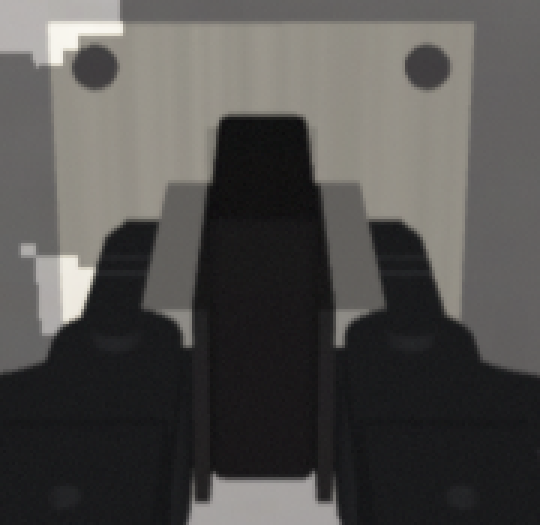

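>>> play_rows --commands '[{"dx":0,"dy":-0.03,"dz":0.35,"rx":0,"ry":0,"rz":0,"claw":1},{"dx":0,"dy":-0.03,"dz":0.5,"rx":0,"ry":0,"rz":0,"claw":1},{"dx":0,"dy":-0.03,"dz":0.5,"rx":0,"ry":0,"rz":0,"claw":1}]'

```text
time: 9.85
tool_pos: [0.4904, 0.2154, 0.1029]
tool_rot: [0.0, 0.721, 0.693, -0.001]
contact_force: [-11.5, -4.4, 24.8]
gripper_width: 0.129
```

```bash
python3 - <<'E'
from h import *
s=monitor.state(); delta([.4900,.2154,.103],np.pi/2-.04); print(s['contact_force'],s['ft_torque'],s['gripper_width'],s['joint_pos'])
E
```

```text
d cm [ 0.   -0.04 -0.01] r [-0.0013  0.002   0.    ] yaw 1.5308 pos [0.4904 0.2154 0.1029]
[-11.48871873  -4.38473845  24.76396565] [-0.75707912  1.90539587  0.02693389] 0.12911361699028587 [ 2.75581276e-01 -4.31135871e-02  1.93185641e+00 -1.54723533e-03
  1.25468378e+00  3.16051335e-01]
```

Home: firm stop at 25 N with no further travel, TCP z 0.103, and the head hasn't slipped in the grip. Now the clockwise turn.

>>> play_rows --commands '[{"dx":0,"dy":0,"dz":0.15,"rx":0,"ry":0,"rz":0.1,"claw":1},{"dx":0,"dy":0,"dz":0.15,"rx":0,"ry":0,"rz":0.22,"claw":1},{"dx":0,"dy":0,"dz":0.15,"rx":0,"ry":0,"rz":0.34,"claw":1},{"dx":0,"dy":0,"dz":0.15,"rx":0,"ry":0,"rz":0.46,"claw":1}]'

```text
time: 10.25
tool_pos: [0.4902, 0.2156, 0.1031]
tool_rot: [0.0, 0.861, 0.508, -0.002]
contact_force: [-3.9, -0.6, 8.7]
gripper_width: 0.13
```

```bash
python3 - <<'E'
from h import *
s=monitor.state(); delta([.4900,.2154,.103],np.pi/2-.04-1.67); print(s['contact_force'],s['ft_torque'],s['gripper_width'])
im=grab_frame('wrist');cv2.imwrite('pics/w13c.png',cv2.resize(im[225:400,230:410],None,fx=3,fy=3,interpolation=0))
E
```

```text
d cm [-0.02 -0.01  0.01] r [6.0000e-04 3.4000e-03 1.2056e+00] yaw 1.0664 pos [0.4902 0.2156 0.1031]
[-3.88360012 -0.64085794  8.66638594] [-0.06324379  0.59554146  0.14599097] 0.1298552433782526
```

View pics/w13c.png

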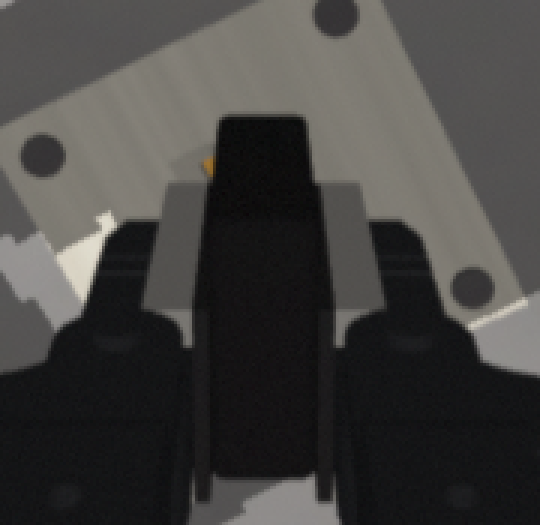

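The key follows the gripper with no twist in the grip. Continuing.

>>> play_rows --commands '[{"dx":0,"dy":0,"dz":0.12,"rx":0,"ry":0,"rz":0.12,"claw":1},{"dx":0,"dy":0,"dz":0.12,"rx":0,"ry":0,"rz":0.24,"claw":1},{"dx":0,"dy":0,"dz":0.12,"rx":0,"ry":0,"rz":0.36,"claw":1},{"dx":0,"dy":0,"dz":0.12,"rx":0,"ry":0,"rz":0.48,"claw":1},{"dx":0,"dy":0,"dz":0.12,"rx":0,"ry":0,"rz":0.6,"claw":1}]'

```text
time: 10.8
tool_pos: [0.4898, 0.2158, 0.1031]
tool_rot: [0.0, 0.974, 0.227, -0.002]
contact_force: [-2.2, 0.4, 6.7]
gripper_width: 0.127
```

```bash
python3 - <<'E'
from h import *
s=monitor.state(); delta([.4900,.2154,.103],np.pi/2-.04-1.67); print(s['contact_force'],s['ft_torque'],s['gripper_width'])
E
```

```text
d cm [-0.    0.04  0.01] r [0.0012 0.0042 0.5974] yaw 0.4582 pos [0.4898 0.2158 0.1031]
[-2.19002167  0.4024557   6.71071122] [-0.00080641  0.44793611  0.13792805] 0.12719762409794003
```

>>> play_rows --commands '[{"dx":0,"dy":0.02,"dz":0.12,"rx":0,"ry":0,"rz":0.12,"claw":1},{"dx":0,"dy":0.02,"dz":0.12,"rx":0,"ry":0,"rz":0.24,"claw":1},{"dx":0,"dy":0.02,"dz":0.12,"rx":0,"ry":0,"rz":0.36,"claw":1},{"dx":0,"dy":0.02,"dz":0.12,"rx":0,"ry":0,"rz":0.48,"claw":1},{"dx":0,"dy":0.02,"dz":0.12,"rx":0,"ry":0,"rz":0.56,"claw":1}]'

```text
time: 11.3
tool_pos: [0.4897, 0.216, 0.1031]
tool_rot: [0.001, 0.999, -0.052, -0.002]
contact_force: [-1.7, 1.7, 6.9]
gripper_width: 0.128
```

```bash
python3 - <<'E'
from h import *
s=monitor.state(); delta([.4900,.2154,.103],np.pi/2-.04-1.67); print(s['contact_force'],s['ft_torque'],s['gripper_width'])
im=grab_frame('wrist');cv2.imwrite('pics/w14.png',im)
E
```

```text
d cm [0.04 0.06 0.01] r [0.0019 0.0047 0.0343] yaw -0.1049 pos [0.4897 0.216  0.1031]
[-1.74410206  1.70921784  6.86638186] [0.11634995 0.31423243 0.21849484] 0.12818549872705615
```

View pics/w14.png

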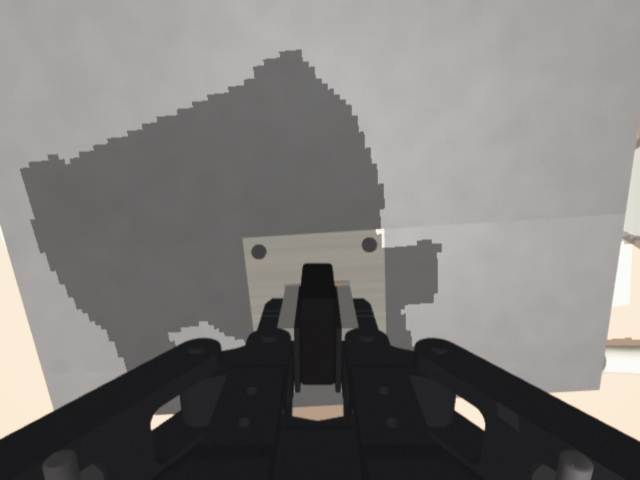

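>>> play_rows --commands '[{"dx":0.02,"dy":0.03,"dz":0.12,"rx":0,"ry":0,"rz":0.04,"claw":1},{"dx":0.02,"dy":0.03,"dz":0.12,"rx":0,"ry":0,"rz":0.07,"claw":1},{"dx":0.02,"dy":0.03,"dz":0.12,"rx":0,"ry":0,"rz":0.07,"claw":1}]'

```text
time: 11.65
tool_pos: [0.4897, 0.2161, 0.1031]
tool_rot: [0.001, 0.996, -0.088, -0.003]
contact_force: [-1.6, 0.6, 5.7]
gripper_width: 0.131
```

```bash
python3 - <<'E'
from h import *
s=monitor.state(); delta([.4900,.2154,.103],np.pi/2-.04-1.67); print(s['contact_force'],s['ft_torque'],s['gripper_width'])
im=grab_frame('wrist');cv2.imwrite('pics/w15c.png',cv2.resize(im[225:400,230:410],None,fx=3,fy=3,interpolation=0))
E
```

```text
d cm [0.05 0.06 0.01] r [ 0.0018  0.0054 -0.0374] yaw -0.1766 pos [0.4897 0.2161 0.1031]
[-1.56766241  0.63965264  5.7132594 ] [0.01082181 0.25440393 0.1677393 ] 0.13133166798792797
```

View pics/w15c.png

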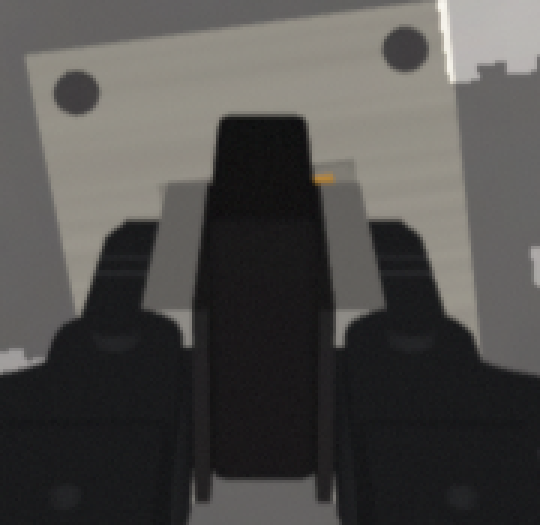

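>>> play_rows --commands '[{"dx":0.02,"dy":0.03,"dz":0.12,"rx":0,"ry":0,"rz":0.03,"claw":1},{"dx":0.02,"dy":0.03,"dz":0.12,"rx":0,"ry":0,"rz":0.05,"claw":1},{"dx":0.02,"dy":0.03,"dz":0.12,"rx":0,"ry":0,"rz":0.05,"claw":1}]'

```text
time: 12.0
tool_pos: [0.4897, 0.2161, 0.1031]
tool_rot: [0.001, 0.994, -0.112, -0.003]
contact_force: [-0.7, 1.0, 6.1]
gripper_width: 0.127
```

```bash
python3 - <<'E'
from h import *
for i in range(3):
    s=monitor.state(); delta([.4900,.2154,.103],np.pi/2-.04-1.67); print(s['contact_force'],s['ft_torque'],s['gripper_width'],s['joint_pos'][5],s['joint_efforts'][5])
    grab_frame('wrist')
E
```

```text
d cm [0.05 0.06 0.01] r [ 0.0019  0.006  -0.0855] yaw -0.2247 pos [0.4897 0.2161 0.1031]
[-0.65921027  1.00272892  6.1448358 ] [0.04122312 0.30301969 0.51946001] 0.12703783274217081 2.0712217787640634 0.5938670039176941
d cm [0.05 0.06 0.01] r [ 0.0019  0.006  -0.0852] yaw -0.2244 pos [0.4897 0.2161 0.1031]
[-2.2682906   0.42369584  5.9396553 ] [0.04202252 0.29441115 0.46798757] 0.12436644075147968 2.0709821853581056 0.5348018556833267
d cm [0.05 0.06 0.01] r [ 0.0019  0.006  -0.0852] yaw -0.2244 pos [0.4897 0.2161 0.1031]
[-1.61532965  0.70871286  7.13535677] [0.10433214 0.26522301 0.54052955] 0.13166563577823048 2.0709612682121916 0.5221731215715408
```

```bash
python3 - <<'E'
from h import *
im=grab_frame('wrist');a=cv2.resize(im[225:400,230:410],None,fx=2,fy=2)
b=cv2.resize(grab_frame('side')[110:285,150:410],None,fx=2,fy=2)
o=np.zeros((350,900,3),np.uint8)[:, :880];o[:,:360]=a;o[:,360:880]=b;cv2.imwrite('pics/f.png',cv2.resize(o,(800,318)))
s=monitor.state(); print(s['time'],s['ft_torque'],s['contact_force'],s['tool_pos'])
E
```

```text
12.25 [0.01232452 0.29427192 0.57832311] [-2.29019297  1.02127262  6.63167232] [0.48966731 0.21611433 0.10309519]
```

View pics/f.png

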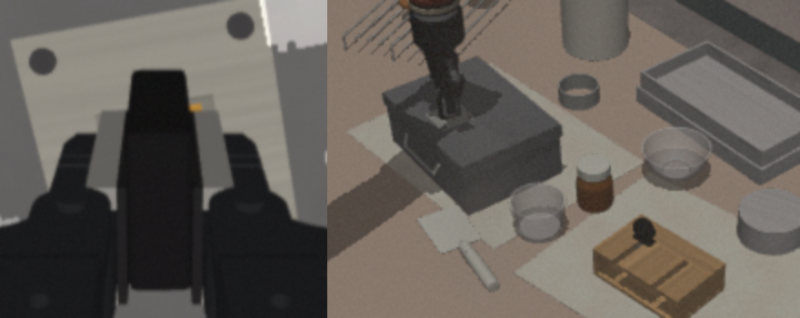

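The key is held squarely at (160,180), seated and turned against the stop. The round key is still in its slot at (643,230), and the bystanders look undisturbed. Handing in.

```bash
python3 -c "
from plant import ticket
print(ticket.job_done())"
```

```text
the job is handed in; nothing more can be done
None
```

I slid the square-headed key out of its rack slot, pushed it home in the keyhole, then turned it clockwise to the stop. I handed the job in at about 12.3 s with the key still gripped and held turned.

- **Seating:** The key stopped firmly at about 25 N with the tool at z = 0.103 m and did not slip in the grip, which puts the shoulder on the lid. I felt no clear resistance at the pins on the way in.
- **Turn:** The gripper turned about 1.75 rad from the keyhole's axis, slightly past the expected 1.6–1.7. The torque stayed near 0.17 N m at 1.71 rad, then rose to a steady 0.5–0.6 N m, which I took as the stop.
- **Not confirmed:** The lock angle itself can't be read, so reaching the stop is judged from that torque rise and the wrist picture.
- **Surroundings:** In the last side picture the round-headed key was still in its slot and the other objects looked untouched.
- **Disagreement:** My keyhole position estimates differed by about 1 mm in x and y. The key went in with less than 3 N of sideways force.

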